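# Gauge the gap of the tile press

### The arm

A 6-joint arm with a two-finger parallel gripper is mounted at the origin on a cart in front of the work surface, level with it; the furniture and walls round the work are solid. World frame = base frame: x ahead of the robot, y to its left, z up, the work surface at z = 0. Lengths are in m, angles in rad, forces in N, time in s.
With the tool pointing down it reaches from about 0.275 to 1 m from the base axis. Payload 8.4 kg.
Tool frame: the origin (TCP) lies on the centre line of the jaws, within the pads' length; the fingertips stand 17 mm ahead of it and the grasp point (between the pads) lies 2 mm behind it (bot.tcp_to_tips is the y of the fingertips in the tool frame, in m); y points along the fingers, z is the direction in which the jaws open and shut, and the axes are right-handed (so a half turn about y gives the same grasp; the last joint's range is limited). The gripper opens to 85 mm and grips with 20 to 120 N. Pads are 22 mm wide; open, the fingers measure 114 mm over their backs; the gripper's body (76 mm by 85 mm) begins 54 mm behind the grasp point. The pads swing forward as they close: fully open they stand 13 mm farther back than shut.
Start: joints at [-0.002, 0.353, 1.633, -0, 1.155, -0.002], TCP at [0.625, -0, 0.248] pointing down, gripper open.
Joint ranges: [-2.63, 2.63], [-0.92, 2.1], [0.06, 2.66], [-1.3, 4.44], [0, 2.69], [-3.02, 3.02]. Speed limits (rad/s): [2.22, 2.22, 2.79, 3.14, 3.14, 3.14].

### API

Orientations are given as a unit quaternion [x, y, z, w].
In Python, from workcell import bot, hand, kinematics, get_obs, vision, hand_in gives the robot as it stands. The module is installed in compiled form; this text tells all that it offers. Calls block until the motion is done:
- bot.reach(position, orientation): joint-space move of the TCP to a pose.
- bot.servo_line(position, ori=None, velocity=0.15): straight line of the TCP; ori=None keeps the orientation; velocity is the mean speed in m/s.
- bot.goto_joints(angles): joint-space move.
- hand.move_gripper(opening, strength=None): finger opening in m; strength is the grip in N (None keeps the last); returns when the fingers have stopped.
- bot.dwell(seconds).
- kinematics.solve_ik(position, orientation): joint angles nearest the present ones, or None.
- get_obs(): the state.
- vision.read_camera(name): name is "scene" or "side" or "wrist"; returns a dict with "frame" (400x640x3 uint8, red, green, blue), "intrinsics" (3x3 intrinsics, pixels), "view" (4x4, takes a point from world to camera coordinates). Camera axes: x right, y down, z forward; pixel columns grow to the right and rows downward; lengths in m; the calibration is good to about 2 mm. The wrist camera is an equidistant fisheye: a pixel r from the principal point sees the ray r / f radians off the axis. A picture is of the moment at which its call begins. There is no depth.
A pose or a line that the arm cannot do raises bot.IKError and nothing moves.
- hand_in(): hands the job in, once; it reports no verdict.
The state is a dict: "time_s": time; "joint_pos": joint angles; "joint_vel": joint speeds; "joint_efforts": joint torques, N m; "position": TCP position; "orientation": TCP orientation; "wrist_force": force on the tool from outside, world axes, zero at the start; "ft_torque": the same for the moment, N m; "gripper_width": finger opening in m.
Only numpy, scipy, OpenCV 4.12 (cv2) and the standard library are available. Lean on these libraries where they do the work, as an engineer would, in place of code of your own. Each camera call takes 0.05 s, during which the arm holds its last target. There are 200 camera calls.

### The job

Pick up the brass taper gauge by its dark wooden handle, lead its thin end through the wooden guide on the bed of the small tile press and slide it in under the sprung platen until it drags snugly: it should lift the platen about 3 mm on its springs, and never jam it up hard. Finish while still holding the gauge in the press at that depth, straight, flat on the bed and still, so that the gap can be read off. Leave the jar, the timer and the cup alone.

Things in the scene. Friction and masses are not known exactly. Their poses are not given: they have to be found in the camera images.
- gauge_grip (a point): Brass taper gauge with a dark wooden handle, 200 mm long, about 120 g, lying flat on the table. Point: middle of the handle block (50 long x, 16 wide y, 50 high), 33 mm above the underside; x points to the blade's tip, z up. Grip the handle across its 16 mm width from above. Blade: 24 wide, 150 long, from the handle's front face; the handle's and blade's underside is one flat plane.
- gauge_tip (a point): Middle of the blade's thin end, 175 mm ahead (+x) of gauge_grip, 2 mm above the underside; axes as gauge_grip. The blade's top slopes evenly from 4 mm thick here to 22 mm at the handle (0.12 mm per mm), with dark cross marks every 10 mm.
- press: Tile press, fixed: grey bed 150 x 150 mm, top 20 mm above the table. Origin at table height under the bed; the gauge goes in along +x, z up. Bed from x = -85 to +65 mm. Two steel posts at x = 15, y = +-60 mm, 95 mm high, carry a grey bridge; nuts on it up to about 78 mm above the table.
- guide_entry (a point): On the bed's top, at the entry of the guide (x = -75 mm, y = 0 in the press), axes as the press. The guide is two wooden cheeks 11 mm high on the bed from x = -74 to -34 mm, inner faces 32 mm apart about y = 0, flaring to about 38 mm at the entry.
- platen_mouth (a point): Middle of the lower front edge of the platen while it rests on its stop, at x = -30 mm, y = 0 in the press; 8 to 12 mm above the bed top (the gap to be gauged, different every time). Axes as the press.
- platen (a joint): Light wooden platen, 90 x 90 x 10 mm, under the bridge: its lift in m, 0 on its stop, 12 mm at most. Lifting takes 1.5 N, then 1 N more per mm. Snug: about 3 mm (1 to 5 will do); over 7 is jammed. After first touch 8.3 mm of depth lifts it 1 mm. With the blade lying lightly on the bed the force on the tool while sliding changes by 5 to 8 N up to snug; pressing down on the bed adds drag.
- jar: Bystander: small glaze jar with black lid, 51 mm wide, 60 mm high, standing on the table; origin under its centre.
- timer: Bystander: green and cream kitchen timer, 63 mm wide, 43 mm high, on the table; origin under its centre.
- cup: Bystander: unglazed cup with a blue band, 67 mm wide, 61 mm high, on the table; origin under its centre.
Not all that is in view belongs to the job. There is more than one size of the part that bears gauge_grip; the job needs the larger.

How it is judged:
By the outcome, as a careful person would: the job done as asked, in the order asked, and still so for the second after the job is handed in, while the arm keeps its last pose, push and grip.
It also fails if it takes over 59 s, if anything falls off the work surface, if the arm or the gripper's body presses on something with over 40 N, if the wrist force passes 120 N, or if a joint passes its speed limit or range.

## Working session

There is one attempt and no reset: what is moved stays moved. The work goes in short steps, each a Python script; the robot and the scene stay as the last script left them, time stands still between calls to the robot, and variables do not carry over. Pictures are saved under pics/ and viewed, about 8 in all and at most 12, crops included, and the job is handed in when it is done.

```bash
mkdir -p pics; python3 - <<'E'
from workcell import *
import cv2,numpy as np
for n in ("scene","side","wrist"):
    d=vision.read_camera(n); cv2.imwrite(f"pics/{n}0.png",d["frame"][:,:,::-1]); np.savez(f"pics/{n}0.npz",**d)
    print(n,np.round(d["intrinsics"],1).tolist(),np.round(d["view"],3).tolist())
o=get_obs();print(o["time_s"],o["position"],o["orientation"],o["wrist_force"],o["gripper_width"],bot.tcp_to_tips)
E
```

```text
scene [[480.7, 0.0, 320.5], [0.0, 480.7, 202.0], [0.0, 0.0, 1.0]] [[0.698, -0.716, 0.017, -0.358], [-0.487, -0.492, -0.721, 0.313], [0.525, 0.495, -0.692, 0.967], [0.0, 0.0, 0.0, 1.0]]
side [[444.3, 0.0, 326.5], [0.0, 444.3, 200.0], [0.0, 0.0, 1.0]] [[0.999, 0.039, 0.021, -0.542], [0.041, -0.662, -0.748, 0.036], [-0.016, 0.748, -0.663, 1.131], [0.0, 0.0, 0.0, 1.0]]
wrist [[309.7, 0.0, 316.1], [0.0, 309.7, 201.0], [0.0, 0.0, 1.0]] [[1.0, 0.0, -0.002, -0.625], [0.001, -0.958, 0.287, -0.037], [-0.002, -0.287, -0.958, 0.379], [0.0, 0.0, 0.0, 1.0]]
0.15 [ 6.24678043e-01 -1.83010383e-05  2.47735339e-01] [ 0.50026087 -0.50025155  0.49974126 -0.49974606] [ 0.53716533  1.0124709  -0.397576  ] 0.08555992077444871 0.017
```

View pics/scene0.png

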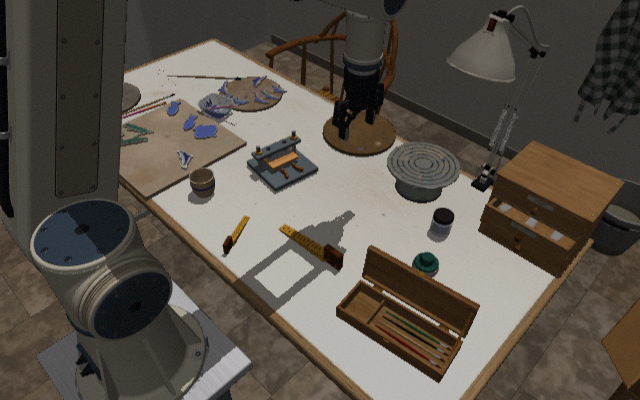

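View pics/side0.png

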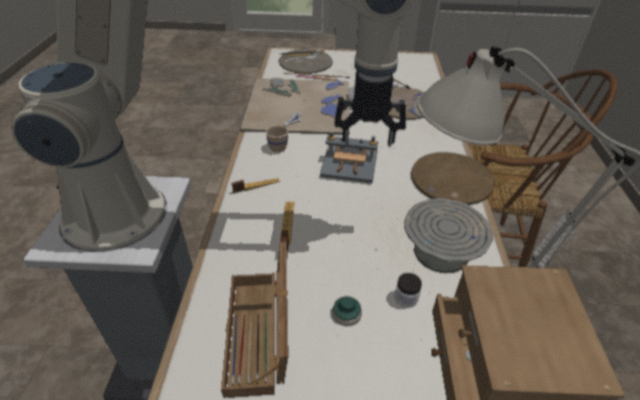

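View pics/wrist0.png

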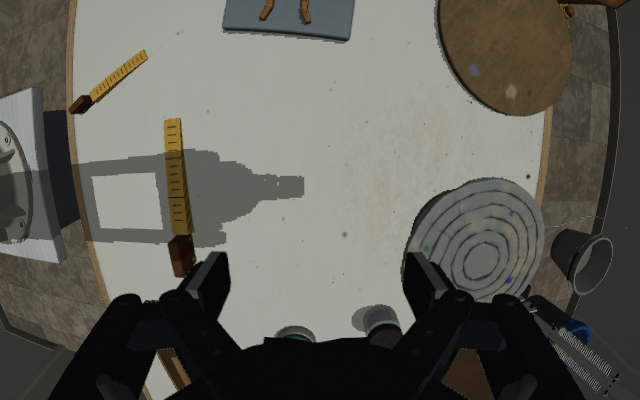

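The scene view shows the large gauge with its tip near (282,228) and handle near (328,257), and the smaller decoy at (237,233). The press is at (282,162), with the guide facing the camera side. The wrist view shows the gauge tip at (172,120), the handle at (180,255) and the near edge of the bed at (287,33).

```bash
cat > h.py <<'E'
import cv2,numpy as np
def ray(d,px,fish):
    K,V=d["intrinsics"],d["view"]; u=(np.array(px,float)-K[:2,2])/K[0,0]
    if fish:
        r=np.linalg.norm(u); c=np.array([*(u*(np.sin(r)/max(r,1e-9))),np.cos(r)])
    else: c=np.array([*u,1.])
    R=V[:3,:3]; return -R.T@V[:3,3], R.T@c
def onz(d,px,z,fish=False):
    o,v=ray(d,px,fish); return o+v*(z-o[2])/v[2]
def proj(d,p,fish=False):
    K,V=d["intrinsics"],d["view"]; c=V[:3,:3]@p+V[:3,3]
    if fish:
        r=np.hypot(c[0],c[1]); u=c[:2]/max(r,1e-9)*np.arctan2(r,c[2])
    else: u=c[:2]/c[2]
    return u*K[0,0]+K[:2,2]
def ld(n): return dict(np.load(f"pics/{n}.npz"))
E
python3 - <<'E'
from h import *
s,e,w=ld("scene0"),ld("side0"),ld("wrist0")
f=lambda *a:np.round(onz(*a),3)
print("tip",f(s,(282,228),.004),f(w,(172,120),.004,True),f(e,(289,204),.004))
print("handle top",f(s,(330,250),.05),f(w,(180,245),.05,True))
print("bed s",[f(s,p,.02) for p in((247,165),(282,187),(318,165),(283,145))])
print("bed e",[f(e,p,.02) for p in((331,136),(378,140),(375,180),(322,177))])
print("bed w",[f(w,p,.02,True) for p in((222,30),(350,40))])
print("jar",f(s,(441,238),0),"timer",f(s,(425,272),0),"cup",f(s,(203,195),0))
E
```

```text
tip [0.436 0.063 0.004] [0.442 0.07  0.004] [0.441 0.062 0.004]
handle top [ 0.44 -0.1   0.05] [ 0.458 -0.079  0.05 ]
bed s [array([0.522, 0.305, 0.02 ]), array([0.53 , 0.165, 0.02 ]), array([0.667, 0.162, 0.02 ]), array([0.66 , 0.302, 0.02 ])]
bed e [array([0.541, 0.367, 0.02 ]), array([0.687, 0.355, 0.02 ]), array([0.67 , 0.157, 0.02 ]), array([0.523, 0.161, 0.02 ])]
bed w [array([0.516, 0.174, 0.02 ]), array([0.663, 0.156, 0.02 ])]
jar [ 0.7   -0.242  0.   ] timer [ 0.582 -0.277  0.   ] cup [0.369 0.309 0.   ]
```

```bash
python3 - <<'E'
from workcell import *
import cv2,numpy as np
q=[0.5,-0.5,0.5,-0.5]
for n,p in (("wp",[0.60,0.10,0.25]),("wg",[0.45,-0.09,0.22])):
    bot.reach(p,q)
    d=vision.read_camera("wrist"); cv2.imwrite(f"pics/{n}.png",d["frame"][:,:,::-1]); np.savez(f"pics/{n}.npz",**d)
    if n=="wp": 
        s=vision.read_camera("side"); np.savez("pics/side1.npz",**s)
s=vision.read_camera("scene"); np.savez("pics/scene1.npz",**s)
a=cv2.resize(s["frame"][110:210,220:340],None,fx=5,fy=5,interpolation=cv2.INTER_CUBIC)
cv2.imwrite("pics/sc1.png",a[:,:,::-1])
print(get_obs()["time_s"])
E
```

```text
1.8083
```

View pics/wp.png

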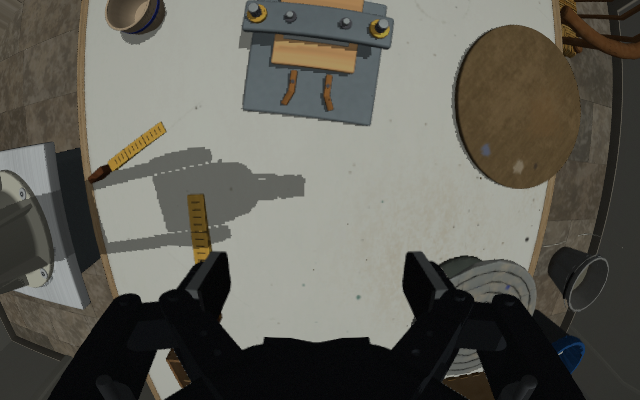

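View pics/wg.png

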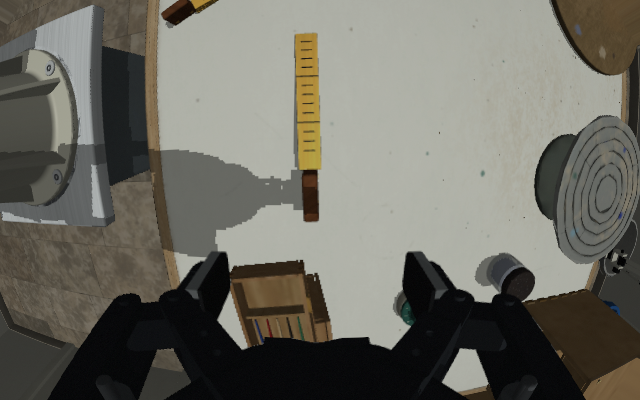

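The wp picture shows the front corners of the bed at (243,109) and (370,125), the cheek entry ends at about (288,103) and (330,110), and the platen's front edge at about (272–355, 67). The wg picture shows the blade tip at (306,33) and the handle at (303–319, 170–220). The box's near rim is at (232–305, 265), so it's clear of the handle.

```bash
python3 - <<'E'
from h import *
g=ld("wg"); hsv=cv2.cvtColor(g["frame"],cv2.COLOR_RGB2HSV)
def big(m,roi):
    z=np.zeros_like(m); x0,y0,x1,y1=roi; z[y0:y1,x0:x1]=m[y0:y1,x0:x1]
    n,l,s,c=cv2.connectedComponentsWithStats(z); i=1+np.argmax(s[1:,4]); print(s[i]); return l==i
y=big(cv2.morphologyEx(cv2.inRange(hsv,(15,100,90),(32,255,255)),cv2.MORPH_CLOSE,np.ones((5,5))),(280,20,340,185))
b=big(cv2.inRange(hsv,(0,70,20),(14,255,200)),(290,160,330,230))
rows=np.where(y.any(1))[0]; yt=onz(g,(306,rows[0]-.5),.004,True)[1]; print("tip y",yt)
C=[]
for r in rows[2:-3:4]:
    cs=np.where(y[r])[0]; yy=onz(g,(306,r),.01,True)[1]; z=.004+.12*(yt-yy)
    A,B=onz(g,(cs[0]-.5,r),z,True),onz(g,(cs[-1]+.5,r),z,True); C.append([*(A+B)[:2]/2,B[0]-A[0]])
C=np.array(C); print(np.round(C[::6],4))
k=np.polyfit(C[:,1],C[:,0],1); print("x=",k, "yaw from +y (deg, +=toward +x)",np.degrees(np.arctan(k[0])), "res",np.std(C[:,0]-np.polyval(k,C[:,1])))
print("x at tip",np.polyval(k,yt))
rb=np.where(b.any(1))[0]
for r in rb[2:-2:6]:
    cs=np.where(b[r])[0]; print(r,cs[0],cs[-1],hsv[r,cs[0]:cs[-1]+1:3,2],np.round([onz(g,(cs[0]-.5,r),.05,True)[:2],onz(g,(cs[-1]+.5,r),.05,True)[:2]],4).tolist())
print(rb[0],rb[-1],onz(g,(311,rb[0]),.05,True),onz(g,(311,rb[-1]),.05,True),onz(g,(311,rb[-1]),.0,True))
# press
p=ld("wp"); 
for z,pp in((.02,[(243,109),(370,125),(249,35),(383,47)]),(.02,[(288,103),(330,110)])):
    for q in pp: print(q,np.round(onz(p,q,z,True),4))
cv2.imwrite("pics/wpc.png",cv2.resize(p["frame"][0:135,225:405],None,fx=4.4,fy=4.4,interpolation=cv2.INTER_CUBIC)[:,:,::-1])
E
```

```text
[ 295   33   26  137 3051]
[302 170  17  52 744]
tip y 0.07189342106308202
[[ 0.4406  0.0689  0.0238]
 [ 0.4418  0.0408  0.0235]
 [ 0.4424  0.0139  0.0243]
 [ 0.443  -0.0121  0.0232]
 [ 0.4435 -0.0376  0.0242]
 [ 0.4445 -0.0629  0.0243]]
x= [-0.0290589   0.44258471] yaw from +y (deg, +=toward +x) -1.6644841119921896 res 0.00019628710787940922
x at tip 0.44049556381953625
172 304 316 [27 28 28 27 32] [[0.4398, -0.0753], [0.4524, -0.0754]]
178 302 316 [58 82 83 82 81] [[0.4378, -0.0813], [0.4524, -0.0813]]
184 302 316 [49 78 81 85 87] [[0.4377, -0.0873], [0.4524, -0.0873]]
190 302 316 [49 49 47 47 46] [[0.4376, -0.0934], [0.4524, -0.0934]]
196 303 316 [46 45 42 43 40] [[0.4385, -0.0995], [0.4524, -0.0995]]
202 303 316 [49 42 43 45 42] [[0.4385, -0.1057], [0.4524, -0.1058]]
208 304 317 [40 42 41 42 43] [[0.4394, -0.112], [0.4534, -0.112]]
214 304 318 [53 83 78 71 69] [[0.4393, -0.1184], [0.4544, -0.1184]]
170 221 [ 0.44706865 -0.07336699  0.05      ] [ 0.44681976 -0.12590864  0.05      ] [ 4.45971493e-01 -1.44472837e-01 -5.55111512e-17]
(243, 109) [0.516  0.1783 0.02  ]
(370, 125) [0.6617 0.1593 0.02  ]
(249, 35) [0.5231 0.2659 0.02  ]
(383, 47) [0.6759 0.2515 0.02  ]
(288, 103) [0.5682 0.1837 0.02  ]
(330, 110) [0.6157 0.1755 0.02  ]
```

View pics/wpc.png

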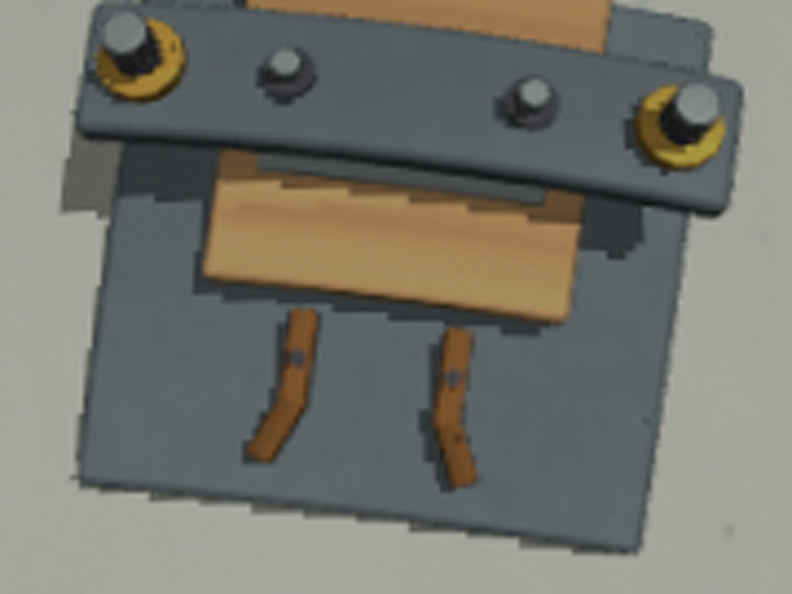

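The crop shows the guide cheeks at about crop x 300 and 455, with the far ends at crop y ≈ 310–330, the entry at crop y ≈ 460–485 and the platen's front edge from (205,275) to (568,320). Next I'll refine the press pose with mask edges.

```bash
python3 - <<'E'
from h import *
p=ld("wp"); f=p["frame"]; hsv=cv2.cvtColor(f,cv2.COLOR_RGB2HSV)
print(hsv[100,260],hsv[118,300],hsv[90,235],hsv[80,291],hsv[60,300])
S=lambda x,y:(x/4.4+225-.4,y/4.4-.4)
def W(q,z): return onz(p,q,z,True)[:2]
def edge(pts,z,ax):  # robust line through 3D edge points
    P=np.array([W(q,z) for q in pts]); v=cv2.fitLine(P.astype(np.float32),cv2.DIST_HUBER,0,.001,.001).ravel()
    return v
V=f.astype(float).mean(2)
# bed front edge: strongest dark->bright going down columns
fr=[(u,95+np.argmax(np.diff(V[95:140,u]))+.5) for u in range(250,366,3)]
lf=[(235+np.argmin(np.diff(V[r,235:256]))+.5,r) for r in range(58,106,3)]
rt=[(365+np.argmax(np.diff(V[r,365:392]))+.5,r) for r in range(58,120,3)]
for n,e,z in(("front",fr,.018),("left",lf,.02),("right",rt,.02)):
    v=edge(e,z,0); print(n,np.round(v,4),"deg from x",np.degrees(np.arctan2(v[1],v[0])))
L=[S(318,312),S(308,400),S(272,462)];R=[S(447,328),S(437,415),S(455,487)]
for a,b in zip(L,R):
    A,B=W(a,.031),W(b,.031); print("cheek",np.round(A,4),np.round(B,4),"mid",np.round((A+B)/2,4),"gap",np.linalg.norm(A-B))
for z in(.038,.042):
    A,B=W(S(205,277),z),W(S(568,322),z);print("platen top front",A,B,(A+B)/2,np.linalg.norm(A-B),np.degrees(np.arctan2(*(B-A)[::-1])))
# orange mask cheeks
m=cv2.inRange(hsv,(5,120,60),(14,255,170)); n,l,s,c=cv2.connectedComponentsWithStats(m)
for i in range(1,n):
    if s[i,4]>40 and 230<c[i,0]<400 and c[i,1]<130: print(s[i],c[i],W(c[i],.031))
# side-view/scene check of bed corners
E
```

```text
[ 96  25 104] [ 38  12 167] [ 37  14 165] [12 36 71] [ 20 112 164]
front [ 0.9913 -0.1317  0.5896  0.1661] deg from x -7.569992
left [0.1485 0.9889 0.5181 0.2106] deg from x 81.45901
right [0.1329 0.9911 0.6675 0.2025] deg from x 82.36204
cheek [0.579  0.2196] [0.6108 0.2154] mid [0.5949 0.2175] gap 0.03213750432459869
cheek [0.5765 0.1972] [0.6084 0.1933] mid [0.5925 0.1952] gap 0.032182345868744876
cheek [0.5675 0.1816] [0.613  0.1752] mid [0.5902 0.1784] gap 0.04598411926001063
platen top front [0.55177423 0.22828836] [0.64004867 0.21678867] [0.59591145 0.22253851] 0.08902033429662927 -7.422242617541557
platen top front [0.55235163 0.22764896] [0.63957649 0.21628599] [0.59596406 0.22196748] 0.08796189199386732 -7.422242617541563
```

```bash
cat >> h.py <<'E'
from scipy.spatial.transform import Rotation as Rt
Q0=Rt.from_quat([.5,-.5,.5,-.5])
def Q(deg): return (Rt.from_euler("z",deg-90,degrees=True)*Q0).as_quat()  # deg: gauge heading from world x
def D(deg): a=np.radians(deg); return np.array([np.cos(a),np.sin(a),0])
HEAD=82.4; MOUTH=np.array([.5955,.2220,0]); LEN=.175
def snap(vision,n,cam="wrist"):
    d=vision.read_camera(cam); np.savez(f"pics/{n}.npz",**d); cv2.imwrite(f"pics/{n}.png",d["frame"][:,:,::-1]); return d
E
python3 - <<'E'
from workcell import *
from h import *
g=91.66; tip=np.array([.4405,.0719,0]); c=tip-LEN*D(g); print(c)
bot.reach([c[0],c[1],.12],Q(g))
hand.move_gripper(.05,60)
bot.servo_line([c[0],c[1],.031],velocity=.08)
o=get_obs();print(o["position"],o["wrist_force"])
hand.move_gripper(0,60)
bot.dwell(.3)
o=get_obs();print(o["position"],o["wrist_force"],o["gripper_width"])
d=snap(vision,"grasp")
bot.servo_line([c[0],c[1],.09],velocity=.08); bot.dwell(.4)
o=get_obs();print(o["position"],o["wrist_force"],o["ft_torque"],o["gripper_width"],o["time_s"])
d=snap(vision,"lift")
E
```

```text
[ 0.44556947 -0.10302656  0.        ]
[ 0.44588558 -0.10309982  0.03138565] [ 0.42684717 -0.34954661  1.11610904]
[ 0.44586575 -0.10309708  0.03143176] [-1.06923669  0.99906092  6.52076298] 0.015401762922277728
[ 0.44545563 -0.10299653  0.08979161] [-0.69288419 -0.74434329 -1.68294682] [-0.09549239 -0.00466484  0.05944447] 0.0154670167469922 6.0333
```

View pics/lift.png

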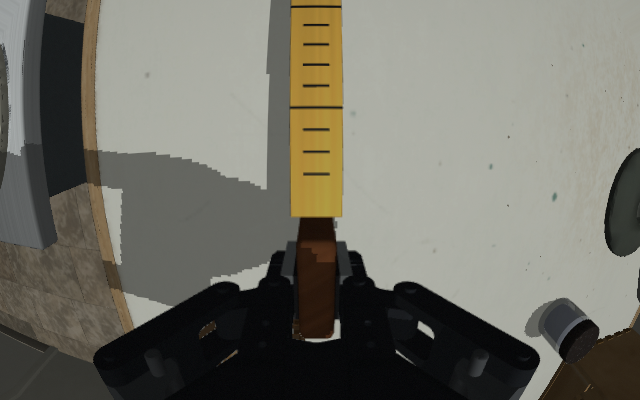

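The picture shows the handle held between the pads. The blade runs straight up the image (col 291–343), and its rear edge is at row 217.

```bash
python3 - <<'E'
from h import *
d=ld("lift");hsv=cv2.cvtColor(d["frame"],cv2.COLOR_RGB2HSV)
m=cv2.inRange(hsv,(15,100,90),(32,255,255)); z0=.0898-.0314
for r in (10,30,70,120,160,200):
    cs=np.where(m[r,270:360])[0]+270
    yy=onz(d,(316,r),z0+.016,True)[1]; z=z0+.022-.12*(yy+.078); yy=onz(d,(316,r),z,True)[1];z=z0+.022-.12*(yy+.078)
    A,B=onz(d,(cs[0]-.5,r),z,True),onz(d,(cs[-1]+.5,r),z,True); print(r,cs[0],cs[-1],np.round((A+B)/2,4),B[0]-A[0])
rr=np.where(m[:,310])[0]; print(rr[-1],onz(d,(316,rr[-1]+.5),z0+.022,True),"expect y -.078")
E
```

```text
10 291 340 [0.4422 0.02   0.0687] 0.0233114989252185
30 290 341 [0.4425 0.0094 0.0699] 0.023876629216692702
70 290 341 [ 0.4431 -0.0104  0.0723] 0.023380285132453937
120 290 342 [ 0.444  -0.0334  0.0751] 0.023609579976246464
160 290 341 [ 0.4443 -0.0513  0.0772] 0.02328393917437782
200 290 341 [ 0.4449 -0.0693  0.0794] 0.0236705956828544
216 [ 0.44531598 -0.07688491  0.0804    ] expect y -.078
```

```bash
python3 - <<'E'
from workcell import *
from h import *
def tcp(x,y,z): # tip at press x,y ; underside z above table
    d=D(HEAD); n=np.array([-d[1],d[0],0]); p=MOUTH+(x+.030-LEN)*d+y*n; p[2]=z+.0314; return p
P=tcp(-.105,0,.060); bot.reach(P,Q(HEAD)); 
bot.servo_line(tcp(-.100,0,.027),velocity=.08); bot.dwell(.5)
o=get_obs();print(P,o["position"],o["wrist_force"],o["ft_torque"],o["time_s"])
s=snap(vision,"pre_s","scene");e=snap(vision,"pre_e","side");w=snap(vision,"pre_w")
a=cv2.resize(s["frame"][140:230,220:340],None,fx=5,fy=5,interpolation=cv2.INTER_CUBIC)
b=cv2.resize(w["frame"][0:120,245:405],None,fx=5,fy=5,interpolation=cv2.INTER_CUBIC)
cv2.imwrite("pics/pre.png",b[:,:,::-1]);cv2.imwrite("pics/pres.png",a[:,:,::-1])
E
```

```text
[ 0.5624359  -0.02580389  0.0914    ] [ 0.5631763  -0.02087201  0.05856503] [-0.11404321  0.38631593 -1.47625039] [-0.09644803 -0.01434572 -0.00471451] 7.7667
```

View pics/pres.png

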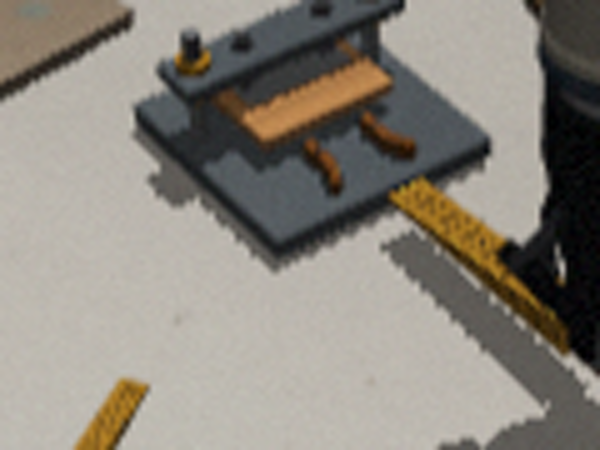

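The scene crop shows the tip at about (390–425, 180–200), just over the bed edge, and the cheeks at (325,165) and (388,135). I'll check the alignment within this single view.

```bash
python3 - <<'E'
from h import *
s=ld("pre_s");f=s["frame"];hsv=cv2.cvtColor(f,cv2.COLOR_RGB2HSV)
d=D(HEAD)[:2];n=np.array([-d[1],d[0]])
pr=lambda q,z:np.round(1e3*np.array([(onz(s,q,z)[:2]-MOUTH[:2])@d-.03,(onz(s,q,z)[:2]-MOUTH[:2])@n]),1)
m=cv2.inRange(hsv,(15,130,90),(32,255,255)); m[:,:285]=0;m[:170]=0;m[225:]=0;m[:,345:]=0
# left/right blade edges by casting all boundary pixels of the top
c=max(cv2.findContours(m,cv2.RETR_EXTERNAL,cv2.CHAIN_APPROX_NONE)[0],key=cv2.contourArea)[:,0]
P=np.array([pr(q,.031) for q in c])*[1,1]
for it in range(2): P=np.array([pr(q,.031+.12*max(0,min(.15,-.1-p[0]/1e3))) for q,p in zip(c,P)])
print("tip max x",P[:,0].max())
for a in range(-180,-95,10):
    k=(P[:,0]>=a)&(P[:,0]<a+10)
    if k.any(): print(a,P[k,1].min(),P[k,1].max())
h=cv2.inRange(hsv,(3,110,50),(14,255,190)); k,l,st,ce=cv2.connectedComponentsWithStats(h)
for i in range(1,k):
    if st[i,4]>8 and 270<ce[i,0]<310 and 155<ce[i,1]<185: 
        q=np.argwhere(l==i)[:,::-1]; X=np.array([pr(a,.031) for a in q]); print(st[i],"cheek x",X[:,0].min(),X[:,0].max(),"y mean",X[:,1].mean(),X[X[:,0]>-55,1].mean())
S=lambda x,y:(x/5+219.6,y/5+139.6)
for t,z in(((137,110),.02),((280,245),.02),((490,140),.02)): print("bedcorner",pr(S(*t),z))
print("platen front top",pr(S(265,137),.04),pr(S(393,85),.04))
E
```

```text
tip max x -101.8
-180 -9.6 12.4
-170 -10.4 11.7
-160 -10.7 12.3
-150 -9.5 12.9
-140 -11.0 12.2
-130 -9.8 12.8
-120 -11.3 12.1
-110 -12.9 10.6
[271 157  26  13  41] cheek x -30.3 -17.9 y mean 4.363414634146342 4.363414634146342
[292 162  11   8  21] cheek x -77.5 -37.1 y mean -19.704761904761902 -18.75
[281 168   7   9  23] cheek x -76.8 -38.5 y mean 21.626086956521743 19.900000000000002
bedcorner [55.3 75.3]
bedcorner [-90.3  74.9]
bedcorner [-88.7 -71.1]
platen front top [-29.9  42.7] [-35.3 -41.9]
```

```bash
cat >> h.py <<'E'
def tcp(x,y,z):
    d=D(HEAD); n=np.array([-d[1],d[0],0]); p=MOUTH+(x+.030-LEN)*d+y*n; p[2]=z+.0314; return p
def press(o):
    d=D(HEAD); n=np.array([-d[1],d[0],0]); f=np.array(o["wrist_force"]); p=np.array(o["position"]); r=p-MOUTH
    return np.array([1e3*(r@d-.03+LEN),1e3*(r@n),1e3*(p[2]-.0314)]),np.array([f@d,f@n,f[2]])
E
python3 - <<'E'
from workcell import *
from h import *
np.set_printoptions(precision=2,suppress=True)
def st(t): bot.dwell(.3); o=get_obs(); x,f=press(o); print(t,x,f,np.array(o["ft_torque"]),round(o["time_s"],2)); return x,f
bot.servo_line(tcp(-.1,0,.0235),velocity=.05); st("low")
for x in(-.08,-.065,-.05): bot.servo_line(tcp(x,0,.0235),velocity=.05); X,f0=st("adv")
z=.0235
while z>.0165:
    z-=.0005; bot.servo_line(tcp(-.05,0,z),velocity=.03); X,f=st("down")
    if f[2]-f0[2]>1.2: break
E
```

```text
low [-99.99  -0.06  23.55] [-0.25 -0.49 -0.93] [-0.11  0.01 -0.01] 8.47
adv [-80.2    0.01  23.48] [-0.44 -0.58 -2.09] [-0.03 -0.   -0.01] 9.32
adv [-65.16   0.03  23.48] [-0.54 -0.16 -2.06] [-0.09 -0.01 -0.  ] 10.07
adv [-50.16  -0.    23.5 ] [ 0.02 -0.15 -1.83] [-0.06  0.04  0.02] 10.82
down [-50.01  -0.02  23.  ] [ 0.54  0.56 -1.98] [-0.06 -0.01 -0.  ] 11.37
down [-49.99   0.01  22.49] [-0.53 -0.24 -1.9 ] [-0.13  0.02 -0.05] 11.92
down [-50.     0.02  22.  ] [ 0.16 -0.37 -1.34] [-0.06 -0.01  0.04] 12.47
down [-50.02   0.02  21.5 ] [-0.11  0.79 -1.57] [-0.12 -0.    0.02] 13.02
down [-50.    -0.02  21.02] [-0.61 -0.31 -2.36] [-0.07  0.06 -0.04] 13.57
down [-49.98   0.01  20.52] [ 0.01  0.23 -1.2 ] [-0.11 -0.01  0.01] 14.12
down [-49.98  -0.05  20.02] [-0.05  0.43 -1.06] [ 0.03 -0.06 -0.02] 14.67
down [-50.    -0.07  19.56] [-1.13 -0.2   1.96] [ 0.06 -0.08  0.03] 15.22
```

```bash
cat >> h.py <<'E'
def avg(bot,get_obs,k=6):
    L=[]
    for _ in range(k): bot.dwell(.03); o=get_obs(); x,f=press(o); L.append([*x,*f,o["ft_torque"][0]])
    return np.mean(L,0),o["time_s"]
E
python3 - <<'E'
from workcell import *
from h import *
np.set_printoptions(precision=2,suppress=True)
z=.0198
bot.servo_line(tcp(-.05,0,z),velocity=.03); print(avg(bot,get_obs))
for x in list(range(-45,0,5)):
    bot.servo_line(tcp(x/1e3,0,z),velocity=.03); a,t=avg(bot,get_obs); print(x,a,round(t,2))
    if a[3]<-3 or a[5]>8: print("stop");break
e=snap(vision,"in_e","side");s=snap(vision,"in_s","scene")
E
```

```text
(array([-49.98,  -0.03,  19.77,  -0.93,  -0.61,   0.05,   0.04]), 15.6667)
-45 [-44.77   0.05  19.76   0.75  -0.16   0.26   0.26] 16.18
-40 [-39.85  -0.02  19.8    1.05  -0.02  -0.14   0.27] 16.7
-35 [-34.85  -0.02  19.8    1.     0.15  -0.33   0.28] 17.22
-30 [-29.83  -0.02  19.79   0.93  -0.1    0.33   0.28] 17.73
-25 [-24.82  -0.02  19.79   1.25   0.28   0.42   0.31] 18.25
-20 [-19.81  -0.04  19.81   0.97  -0.32   0.36   0.31] 18.77
-15 [-14.8   -0.04  19.8    1.09  -0.09   0.94   0.32] 19.28
-10 [-9.79 -0.04 19.8   0.93 -0.23  0.76  0.35] 19.8
-5 [-4.77 -0.03 19.79  1.56 -0.27  0.89  0.37] 20.32
```

```bash
python3 - <<'E'
from workcell import *
from h import *
np.set_printoptions(precision=2,suppress=True)
z=.0198; base=None
for x in range(-3,26,2):
    bot.servo_line(tcp(x/1e3,0,z),velocity=.02); o=get_obs(); i=press(o)[1]; a,t=avg(bot,get_obs,5); print(x,a,"inst",i,round(t,2))
    if base is None: base=a
    if abs(a[3]-base[3])>2 or abs(a[5]-base[5])>2.5: print("stop");break
s=snap(vision,"in2_s","scene");w=snap(vision,"in2_w")
cv2.imwrite("pics/in2c.png",cv2.resize(s["frame"][110:200,230:350],None,fx=5,fy=5,interpolation=cv2.INTER_CUBIC)[:,:,::-1])
E
```

```text
-3 [-3.06  0.03 19.81 -0.4  -0.17  1.74  0.08] inst [-1.4  -0.44  2.25] 20.83
-1 [-0.91 -0.01 19.81 -0.91  0.46  1.92  0.09] inst [-0.46  0.08  2.47] 21.25
1 [ 1.15 -0.02 19.8  -0.4  -0.03  1.34  0.15] inst [-0.42 -1.2   1.55] 21.67
3 [ 3.12 -0.02 19.81 -0.45  0.05  2.06  0.18] inst [-0.87  0.43  2.5 ] 22.08
5 [ 5.09 -0.01 19.8  -0.72 -0.03  2.36  0.14] inst [-0.87  0.3   2.51] 22.5
7 [ 7.1  -0.03 19.81 -1.23  0.03  2.28  0.11] inst [-0.35  0.92  3.09] 22.92
9 [ 9.1  -0.01 19.8  -0.59 -0.29  2.91  0.09] inst [-0.94 -0.05  3.58] 23.33
11 [11.11 -0.02 19.81 -0.7   0.15  2.9   0.1 ] inst [-1.5  -0.49  3.13] 23.75
13 [13.1  -0.   19.8  -1.01 -0.09  3.24  0.05] inst [-1.62 -0.15  2.56] 24.17
15 [15.1  -0.02 19.8  -1.35  0.06  3.3   0.03] inst [-1.01 -0.22  2.58] 24.58
17 [17.1  -0.03 19.81 -1.87 -0.2   3.72  0.01] inst [-1.66  0.32  3.83] 25.0
19 [19.1  -0.01 19.8  -1.76  0.19  4.12 -0.  ] inst [-1.77  0.06  4.55] 25.42
21 [21.07 -0.03 19.81 -2.06  0.08  3.98 -0.01] inst [-1.81  0.22  4.01] 25.83
23 [22.76 -0.02 19.89 -3.85  0.12  5.25 -0.35] inst [-4.03  0.33  6.11] 26.25
stop
```

```bash
python3 - <<'E'
from workcell import *
from h import *
np.set_printoptions(precision=2,suppress=True)
z=.01993
for x in (23,25,29,33,37,41,44):
    bot.servo_line(tcp(x/1e3,0,z),velocity=.02); a,t=avg(bot,get_obs,6); print(x,a,round(t,2))
    if a[3]<-13 or a[5]>14: print("stop");break
s=snap(vision,"in3_s","scene");w=snap(vision,"in3_w");e=snap(vision,"in3_e","side")
p=lambda d:cv2.resize(d["frame"][110:200,240:320],None,fx=5,fy=5,interpolation=cv2.INTER_CUBIC)
cv2.imwrite("pics/in3c.png",np.hstack([p(ld("in_s")),p(s)])[:,:,::-1])
E
```

```text
23 [22.81  0.01 19.92 -4.47 -0.28  5.24 -0.53] 26.8
25 [24.79  0.05 19.94 -4.93  0.04  5.76 -0.56] 27.25
29 [28.75  0.04 19.96 -5.08  0.07  5.36 -0.63] 27.8
33 [32.63  0.05 19.99 -5.64 -0.37  5.84 -0.74] 28.35
37 [36.5   0.06 20.03 -6.9   0.12  6.63 -0.91] 28.9
41 [40.36  0.08 20.04 -7.46  0.32  7.33 -1.01] 29.45
44 [43.24  0.11 20.04 -8.02  0.46  7.28 -1.1 ] 29.95
```

View pics/in3c.png

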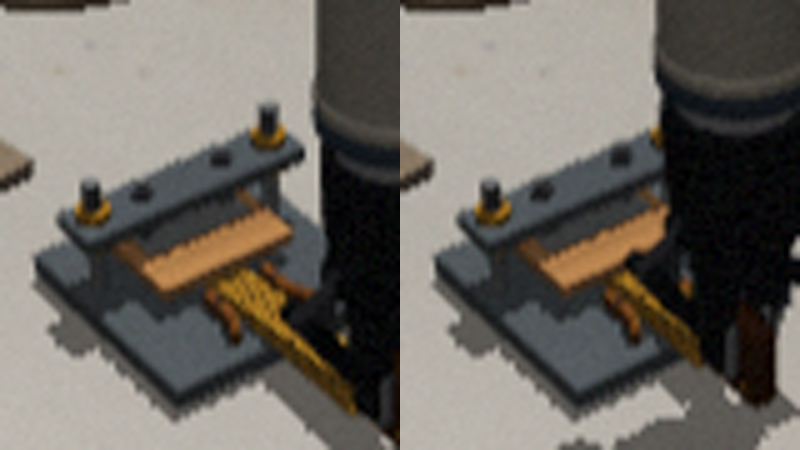

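View pics/in3_w.png

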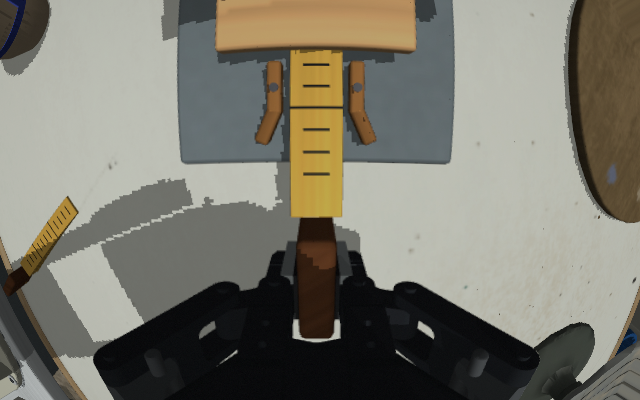

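The two scene views show the blade passing between the cheeks and under the platen. The wrist view shows it straight and centred: blade col 291–343, cheeks at 275 and 357, platen edge at row 51. Counting cross marks gives a depth of about 73 mm, which agrees with the kinematics, so the handle hasn't slipped. First touch at x≈22 mm implies a gap of about 10.2 mm and a lift of about 2.5 mm. I'll go a few mm deeper and ease the downward pressure.

```bash
python3 - <<'E'
from workcell import *
from h import *
np.set_printoptions(precision=2,suppress=True)
for x,z in ((44,.01998),(46,.02),(47,.02)):
    bot.servo_line(tcp(x/1e3,0,z),velocity=.015); a,t=avg(bot,get_obs,6); print(x,z,a,round(t,2))
bot.dwell(.5); print(avg(bot,get_obs,6))
w=snap(vision,"fin_w");s=snap(vision,"fin_s","scene");e=snap(vision,"fin_e","side")
# platen lift from shift of its left front corner between scene pictures (before touch / now)
s0=ld("in_s");S=lambda x,y:(x/5+239.6,y/5+109.6)
g=lambda d:cv2.cvtColor(d["frame"],cv2.COLOR_RGB2GRAY).astype(np.float32)
def shift(a,b,box):
    x0,y0,x1,y1=box; T=a[y0:y1,x0:x1]; T=cv2.resize(T,None,fx=8,fy=8,interpolation=cv2.INTER_CUBIC)
    I=cv2.resize(b[y0-4:y1+4,x0-4:x1+4],None,fx=8,fy=8,interpolation=cv2.INTER_CUBIC)
    r=cv2.matchTemplate(I,T,cv2.TM_CCOEFF_NORMED); _,v,_,l=cv2.minMaxLoc(r); return (np.array(l)/8-4),round(v,3)
print("platen",shift(g(s0),g(s),(264,158,284,171)),"bridge ref",shift(g(s0),g(s),(250,142,275,158)))
p0=np.array([.56,.226,.035]); print("px per mm lift",[ (proj(s,p0+[0,0,.001])-proj(s,p0))])
e0=ld("in_e"); c=proj(e,np.array([.6,.222,.035])); print("side px",c)
# depth by wrist view
m=cv2.inRange(cv2.cvtColor(w["frame"],cv2.COLOR_RGB2HSV),(20,120,90),(32,255,255)); r=np.where(m[:,296:300].all(1))[0]; r=r[r<230]; print("blade rows",r[0],r[-1])
A=onz(w,(316,r[-1]+.5),.042,True)
for t in(.031,.033,.035): B=onz(w,(316,r[0]-.5),t,True); L=np.linalg.norm((A-B)[:2]); print("z",t,"L",L,"thick at mouth",22-120*L)
E
```

```text
44 0.01998 [43.24  0.12 20.05 -7.97  0.08  7.01 -1.14] 30.55
46 0.02 [45.11  0.16 20.05 -9.01  0.23  7.36 -1.21] 31.03
47 0.02 [45.95  0.18 20.06 -9.7  -0.19  7.46 -1.32] 31.48
(array([45.96,  0.18, 20.06, -9.53,  0.22,  7.67, -1.33]), 32.1833)
platen (array([-0.12, -0.75]), 0.985) bridge ref (array([ 0.  , -0.12]), 0.996)
px per mm lift [array([-0.02, -0.28])]
side px [350.09 160.52]
blade rows 56 216
z 0.031 L 0.07368098026481716 thick at mouth 13.15828236822194
z 0.033 L 0.07332264815129763 thick at mouth 13.201282221844284
z 0.035 L 0.07296431618696582 thick at mouth 13.244282057564101
```

```bash
python3 - <<'E'
from workcell import *
from h import *
np.set_printoptions(precision=2,suppress=True)
for z in (.0201,.0202,.0203):
    bot.servo_line(tcp(.047,0,z),velocity=.015); bot.dwell(.2); a,t=avg(bot,get_obs,6); print(z,a,round(t,2))
    if a[5]<4: break
bot.dwell(.6); print(avg(bot,get_obs,6), get_obs()["gripper_width"], np.abs(get_obs()["joint_vel"]).max())
s=snap(vision,"fin2_s","scene"); w=snap(vision,"fin2_w")
E
```

```text
0.0201 [45.97  0.17 20.08 -9.33 -0.14  6.82 -1.32] 32.98
0.0202 [46.01  0.2  20.08 -8.95 -0.17  5.6  -1.27] 33.63
0.0203 [46.07  0.24 20.08 -8.41 -0.67  4.57 -1.24] 34.28
(array([46.06,  0.23, 20.08, -8.15, -0.65,  4.4 , -1.2 ]), 35.0833) 0.015178835545649473 0.0018488390457629244
```

View pics/fin2_w.png

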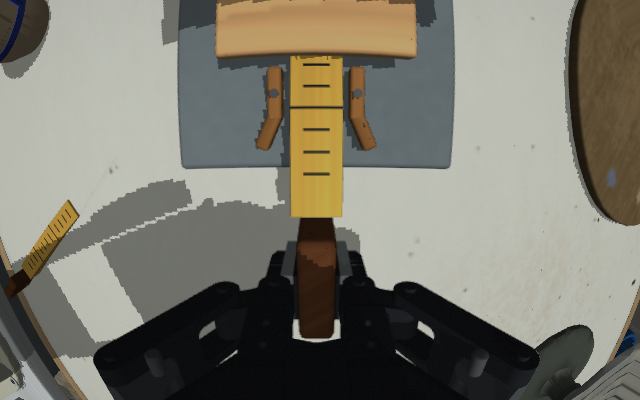

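The last picture shows the gauge straight and centred between the cheeks, with the platen edge at row 57. The contact is light and steady and the arm is still, so I'm handing in.

```bash
python3 -c "
from workcell import *
hand_in(); print(get_obs()['time_s'])"
```

```text
the job is handed in; nothing more can be done
the job is handed in; nothing more can be done
```

I gripped the larger gauge by its handle, led it through the guide and slid it under the platen. I handed in at about 35 s with the gauge still held in place; no verdict is reported.

**Depth and lift:** First touch was near 52 mm past the platen mouth, so the gap is about 10.2 mm. The final depth is 76 mm.
- From the depth, the lift is about 2.9 mm.
- From the platen's shift in the scene pictures, it is about 2.3–2.7 mm. That is slightly lower, but both are well inside 1 to 5 mm.
- The drag change from just before touch peaked at about 7.5 N and settled near 6 N, as expected for snug.

**Final pose:** The last wrist picture shows the blade straight and centred between the cheeks. The handle did not slip in the grip, and the arm was still.

**Flatness:** I had no direct view of the blade's underside. I judge it flat from the contact height of about 20 mm and the steady force. I was still pressing down on the bed by about 6 N, more than I had aimed for.

**Bystanders:** The planned path kept clear of the jar, timer and cup. I did not measure their positions again at the end.

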